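# Clamp the fitting jig and hold a bayonet cap half turned in its post socket

## Robot

A 6-joint arm with a two-finger parallel gripper is mounted at the origin on the work surface. World frame = base frame: x ahead of the robot, y to its left, z up, the work surface at z = 0. Lengths are in mm, angles in rad, forces in N, time in s.
With the tool pointing down it reaches from about 350 to 775 mm from the base axis. Payload 7.3 kg.
Tool frame: the origin (TCP) lies at the very end of the fingers, on their centre line; the grasp point (between the pads) lies 19 mm behind it; z points along the fingers, x is the direction in which the jaws open and shut, and the axes are right-handed (so a half turn about z gives the same grasp; the last joint's range is limited). The gripper opens to 92 mm and grips with 3 to 60 N. Pads are 19 mm wide; open, the fingers measure 130 mm over their backs; the gripper's body (75 mm by 190 mm) begins 47 mm behind the grasp point.
Start: joints at [1.063, 0.342, 1.524, -0, 1.275, -0.146], TCP at [185.816, 491.039, 206.541] pointing down, gripper open.
Joint ranges: [-2.53, 2.53], [-0.77, 2.02], [0.04, 2.7], [-1, 4.14], [0.28, 2.66], [-3.11, 3.11]. Speed limits (rad/s): [2.57, 2.57, 3.14, 3.14, 3.14, 3.14].

## Interface

Orientations are given as [roll, pitch, yaw] about the fixed x, y, z axes, in that order (R = Rz(yaw) Ry(pitch) Rx(roll)).
In Python, from plant import bot, capture, camera_params gives the robot as it stands.
- The arm moves only by the shell command python3 -m jog 'ROWS' [OPENING]. ROWS is a JSON object of lists of equal length, an entry for each row: "xyz": the shift along the world's x, y, z as a fraction of full scale, a list of three; "angular": the turn, a rotation vector about the world's x, y, z as a fraction of full scale, a list of three. In form: {"xyz": [[x, y, z], ...], "angular": [[wx, wy, wz], ...]}. A call has 1 to 10 rows; each row shifts and turns the pose as measured when the row begins; what a row does not reach is not made up. Full scale, the value 1, is 2 cm for a shift and 6 degrees for a turn. A row lasts 1/10 s, in which the tool goes at most 50 mm and 8.59 degrees, less where a joint would pass 70% of its speed; a pose out of reach is approached as far as the arm can. A call with a number of a shift or a turn outside -1 to 1 is refused whole. A call with a gripper value outside its range is refused whole. OPENING is the closure, from -1 (fully open) to 1 (shut), set as the call begins (- or left out, the last holds). The fingers move at their own pace and stop on an object; the grip force is fixed at half the most. Time passes only in rows, so rows that do not move let the fingers close. It gives the time, the measured TCP pose, the force and the opening at its end, in the units of the state.
- bot.get_obs(): the state, without advancing time (a new reading comes with each control period).
- capture(name): name is "side" or "top" or "wrist"; returns the picture (480x640x3 uint8, red, green, blue); there is no depth.
- camera_params(name): a dict with "fx", "fy", "cx", "cy" (pixels), "k1" (the pictures are not rectified: a ray, as slopes to the right and down, at radius r is drawn at 1 + k1 r^2 times it, then the intrinsics apply), "rvec" (rotation vector, rad) and "tvec" (3), from world to camera coordinates, as OpenCV has them. Camera axes: x right, y down, z forward; pixel columns grow to the right and rows downward; lengths in mm; the calibration is good to about 2 mm. A picture is of the moment at which its call begins: read the wrist's pose just before it. camera_params takes no time and is no camera call; for the wrist camera it gives the pose at the moment of the call.
- bot.close_job(): hands the job in, once; it reports no verdict.
The state is a dict: "time": time; "joint_positions": joint angles; "dq": joint speeds; "tau": joint torques, N m; "tool_pos": TCP position; "tcp_rot": TCP orientation; "contact_force": force on the tool from outside, world axes, zero at the start; "moment": the same for the moment, N m; "grip_width": finger opening in mm.
Only numpy, scipy, OpenCV 4.12 (cv2) and the standard library are available. Lean on these libraries where they do the work, as an engineer would, in place of code of your own. Each camera call takes 0.05 s, during which the arm holds its last target.

## Task

Lock the sliding carriage of the fitting jig where it stands by turning its black clamp knob clockwise to the end of its turn. Then take the bayonet cap by its wing grip, drop it fully down into the socket on the carriage, twist it clockwise only halfway, until the wing points at the two ribs on the socket's rim, well before the lock clicks, and finish while still holding it there, fully down, against its return spring, so that a colleague can check the fit. Do not let go at the end, and leave the two glass standoffs and the ball finial where they stand.

Things in the scene. Friction and masses are not known exactly. Their poses are not given: they have to be found in the camera images.
- clamp (a joint): Black clamp knob on the carriage: disc 44 mm across, on it a bar grip 42 mm long, 14 mm wide. Value: its turn in rad, growing clockwise seen from above; 0 = loose, bar square to the rail (along the socket's x); 1.4 = end stop; the carriage is locked from 1.15 on. Starts between 0 and 0.25, turns stiffly (about 0.1 N m) and stays where it is left.
- clamp_grip (a point): Point on the knob's axis inside the bar grip, 7 mm below the top of the bar and 23 mm above the top of the knob's disc. Its x axis runs along the bar and turns with the knob; z is up.
- carriage_mid (a point): Centre of the top face of the aluminium carriage plate (105 mm by 205 mm, top 33 mm above the table). The carriage slides along its own y axis on the steel rail of the jig, up to 30 mm either side of the middle; until it is locked it slides under about 2 N. The knob's axis lies 60 mm to -y of this point and the socket's axis 53 mm to +y.
- socket: Steel post socket fixed on the carriage plate: outside diameter 90 mm, inside 73 mm, 22 mm high; origin at the centre of its underside, x along the line of the gaps. The lugs, dropped through the gaps, turn clockwise (from above) under the lip, about 95 degrees from gap to end stop, not anticlockwise. At about 60 degrees they begin to meet a spring catch, which clicks in behind them at 90 and locks them.
- seat (a point): Centre of the socket's mouth, level with its rim, 22 mm above the carriage plate. An inward lip, 4 mm thick, 57 mm across inside, has two gaps 15 to 16 mm wide for the cap's lugs, along this point's x axis: one at +x, one at -x. z is up. When the cap is seated its disc lies on the lip and its origin is 14 mm below this point.
- half_mark: The two raised dark ribs (9 mm long, 4 mm wide) on top of the socket's rim, opposite each other, that mark the halfway turn. Origin on the socket's axis at its underside; the x axis points along the line through both ribs, 45 degrees clockwise (from above) from the gaps.
- cap: Aluminium bayonet cap, 150 to 310 g, upright on the table. Origin: centre of its underside. Plug 51 mm diameter, 14 mm high; disc 68 mm diameter, its top 20 mm up; on it along the x axis a wing grip 56 mm long, 14 mm wide, its top 50 mm up. Two lugs, 10 mm wide, stand out of the plug's foot (1 to 7 mm up) along +x and -x to 33.5 mm from the axis. Either way round fits.
- cap_grip (a point): Point to grip on the cap: on its axis inside the wing grip, 42 mm above its origin, 8 mm below the wing's top; x axis along the wing.
- return_ring (a joint): Spring ring inside the socket that the cap's lugs push round clockwise; it pushes the cap back (about 0.05 N m when half turned). Value in rad: 0 at rest; once pushed it is the cap's clockwise turn from the gaps less about 0.12. About 0.67 when half turned; above about 1.0 the lugs are meeting the catch.
- standoff_a: Bystander: black and white round glass standoff, 50 mm diameter, 32 mm high, origin at its underside. Leave it alone.
- standoff_b: Bystander: aluminium round glass standoff, 50 mm diameter, 32 mm high, origin at its underside. Leave it alone.
- finial: Bystander: steel ball finial, 60 mm diameter, 64 mm high, on a round foot, origin at its underside. Leave it alone.
Not all that is in view belongs to the job. What is shaped like the cap but orange or pink is not meant.

How it is judged:
By the outcome, as a careful person would: the job done as asked, in the order asked, and still so for the second after the job is handed in, while the arm keeps its last pose, push and grip.
It also fails if it takes over 64 s, if anything falls off the work surface, if the arm or the gripper's body presses on something with over 40 N, if the wrist force passes 120 N, or if a joint passes its speed limit or range.

## Working session

There is one attempt and no reset: what is moved stays moved. The work goes in short steps, Python scripts to look and compute and a shell command to move; the robot and the scene stay as the last step left them, time stands still between calls to the robot, and variables do not carry over. Pictures are saved under pics/ and viewed, and the job is handed in when it is done.

```bash
ls; mkdir -p pics; cat > h.py <<'E'
import numpy as np, cv2
from plant import bot, capture, camera_params
def snap(cam,fn):
    p=camera_params(cam); im=capture(cam); cv2.imwrite('pics/'+fn,im[:,:,::-1]); np.save('pics/'+fn+'.npy',im)
    import json; json.dump({k:np.array(v).tolist() for k,v in p.items()},open('pics/'+fn+'.json','w')); return im,p
def load(fn):
    import json; return np.load('pics/'+fn+'.npy'),json.load(open('pics/'+fn+'.json'))
def ray(p,u,v):
    K=np.array([[p['fx'],0,p['cx']],[0,p['fy'],p['cy']],[0,0,1]],float)
    q=cv2.undistortPoints(np.array([[[u,v]]],float),K,np.array([p['k1'],0,0,0],float))[0,0]
    R=cv2.Rodrigues(np.array(p['rvec'],float))[0]; t=np.array(p['tvec'],float).ravel()
    return -R.T@t, R.T@np.array([q[0],q[1],1])
def onz(p,u,v,z):
    c,d=ray(p,u,v); return (c+d*(z-c[2])/d[2])
def proj(p,X):
    K=np.array([[p['fx'],0,p['cx']],[0,p['fy'],p['cy']],[0,0,1]],float)
    return cv2.projectPoints(np.array(X,float).reshape(-1,1,3),np.array(p['rvec'],float),np.array(p['tvec'],float),K,np.array([p['k1'],0,0,0],float))[0][:,0]
E
python3 - <<'E'
from h import *
for c in('side','top','wrist'):
    im,p=snap(c,c+'0.png'); print(c,p)
print(bot.get_obs())
E
```

```text
pics
side {'fx': 529.4641821853286, 'fy': 529.4641821853286, 'cx': 317.15414079840383, 'cy': 237.66033314748864, 'k1': 0.009028361403839242, 'rvec': array([ 2.09832565, -0.19171062,  0.08369513]), 'tvec': array([-580.65144326,   91.29365349, 1310.50179395])}
top {'fx': 523.2821710229683, 'fy': 523.2821710229683, 'cx': 315.1011656253989, 'cy': 236.31490693287665, 'k1': 0.051578275613102145, 'rvec': array([ 2.16849855, -2.16868526,  0.12070143]), 'tvec': array([ -30.06203284,  587.05514131, 1053.0992051 ])}
wrist {'fx': 397.27692981112557, 'fy': 397.27692981112557, 'cx': 330.07699060887217, 'cy': 243.67867692671174, 'k1': -0.041322708157052614, 'rvec': array([-2.3892409 , -1.64749761, -0.23019217]), 'tvec': array([-524.46682198,  -34.08882543,  391.26104355])}
{'time': 0.15, 'joint_positions': array([ 1.06297857e+00,  3.42547226e-01,  1.52478560e+00, -8.48797972e-06,
        1.27541576e+00, -1.45999431e-01]), 'dq': array([ 0.00196559, -0.00214871, -0.00233759,  0.00175991,  0.00144475,
        0.00028969]), 'tau': array([ 1.67292703e-03, -4.31469297e+01, -2.44354230e+01,  7.17626768e-02,
        5.38774172e-02, -1.12024034e-04]), 'tool_pos': array([185.65708992, 490.72551546, 206.01683765]), 'tcp_rot': array([-3.14143252e+00,  1.14482317e-03,  1.20898056e+00]), 'contact_force': array([-0.00698906,  0.24264581, -0.00379409]), 'moment': array([ 0.0210254 , -0.03945309,  0.034293  ]), 'grip_width': 91.77460327970537}
```

View pics/top0.png

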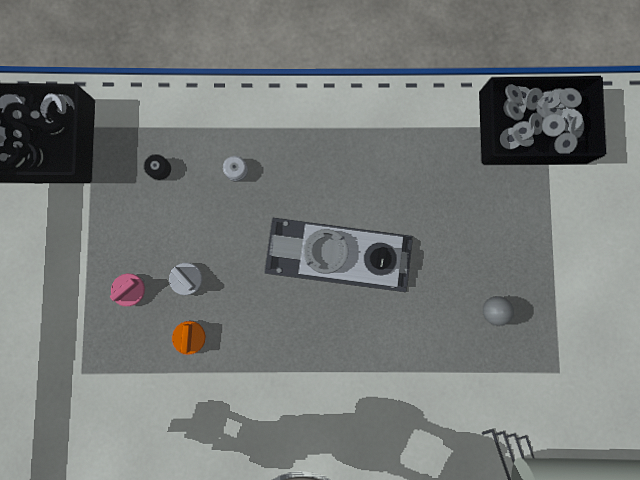

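View pics/side0.png

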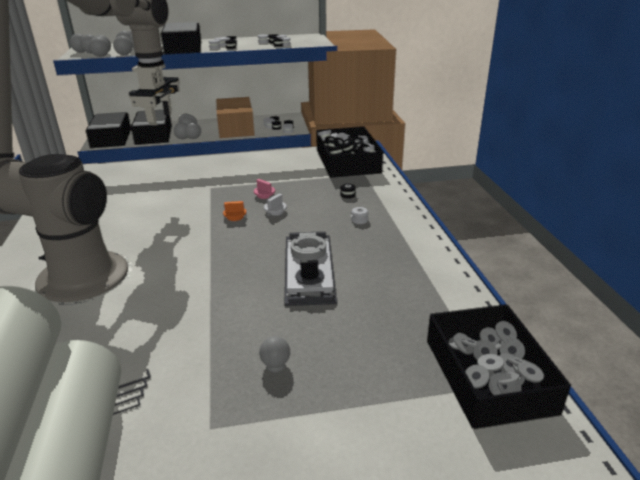

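View pics/wrist0.png

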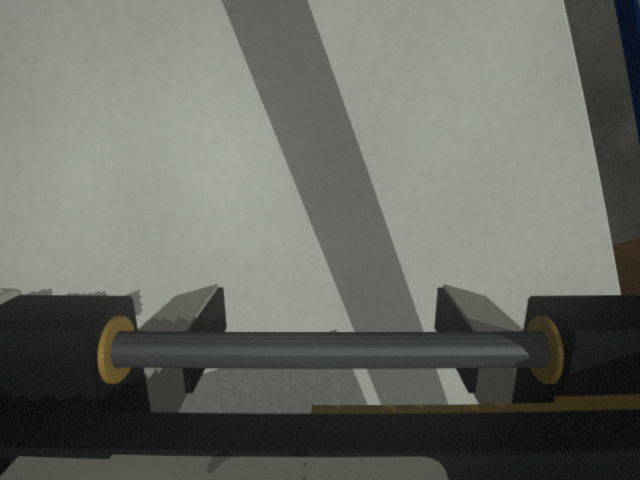

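Cap-shaped candidates in the top view are pink (127,290), aluminium (185,279) and orange (188,338). The aluminium one fits the description. The jig has its knob at (381,259) and its socket at (326,251). I'll enlarge both areas to confirm.

```bash
python3 - <<'E'
from h import *
im,p=load('top0.png')
a=cv2.resize(im[250:310,150:225],None,fx=5,fy=5,interpolation=cv2.INTER_CUBIC)
b=cv2.resize(im[210:300,260:420],None,fx=5,fy=5,interpolation=cv2.INTER_CUBIC)
o=np.zeros((a.shape[0]+b.shape[0],800,3),np.uint8);o=np.zeros((760,800,3),np.uint8)
cv2.imwrite('pics/cropcap.png',a[:,:,::-1]);cv2.imwrite('pics/cropjig.png',b[:,:,::-1])
for n,u,v,z in [('cap',185,279,50),('pink',127,290,50),('orange',188,338,50),('sock',326,251,55),('knob',381,259,80),('fin',498,310,32),('sa',157,167,32),('sb',234,168,32)]: print(n,onz(p,u,v,z).round(0))
c=[(274,219),(412,236),(407,292),(265,273)]
for u,v in c: print(onz(p,u,v,20).round())
E
```

```text
cap [499. 232.  50.]
pink [477. 346.  50.]
orange [382. 222.  50.]
sock [555. -52.  55.]
knob [ 537. -160.   80.]
fin [ 437. -401.   32.]
sa [732. 300.  32.]
sb [731. 140.  32.]
[625.  56.  20.]
[ 589. -233.   20.]
[ 472. -220.   20.]
[512.  74.  20.]
```

View pics/cropcap.png

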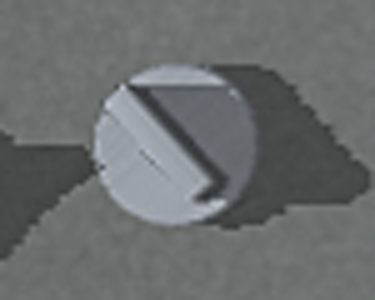

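View pics/cropjig.png

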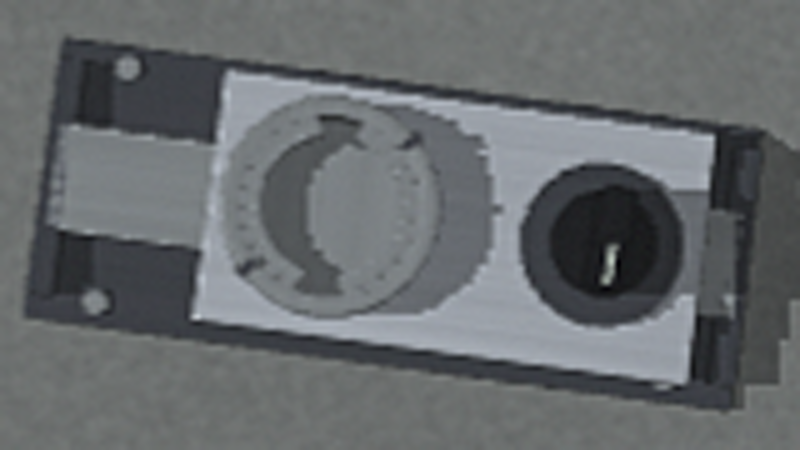

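```bash
python3 - <<'E'
from h import *
from scipy.spatial.transform import Rotation as Ro
im,p=load('wrist0.png'); o=bot.get_obs()
T=Ro.from_euler('xyz',o['tcp_rot']).as_matrix()
c,d=ray(p,320,240); print('cam in tool',T.T@(c-o['tool_pos']),'fwd',T.T@d)
for v in (0,120,240,300): print(v,[ (T.T@(onz(p,u,v,50)-o['tool_pos'])).round() for u in (50,320,600)])
E
```

```text
cam in tool [ 1.48382055e-01 -7.41023965e+01 -1.78893725e+02] fwd [-0.02580068  0.26683738  0.96377451]
0 [array([-216., -174.,  156.]), array([  -7., -170.,  156.]), array([ 208., -173.,  156.])]
120 [array([-231.,  -85.,  156.]), array([ -8., -82., 156.]), array([222., -84., 156.])]
240 [array([-251.,   18.,  156.]), array([ -9.,  19., 156.]), array([241.,  19., 156.])]
300 [array([-262.,   76.,  156.]), array([ -9.,  76., 156.]), array([252.,  77., 156.])]
```

```bash
python3 -m jog '{"xyz":[[1,-0.82,0],[1,-0.82,0],[1,-0.82,0],[1,-0.82,0],[1,-0.82,0],[1,-0.82,0],[1,-0.82,0],[1,-0.82,0],[1,-0.82,0],[1,-0.82,0]],"angular":[[0,0,0],[0,0,0],[0,0,0],[0,0,0],[0,0,0],[0,0,0],[0,0,0],[0,0,0],[0,0,0],[0,0,0]]}'
python3 -m jog '{"xyz":[[1,-0.82,0],[1,-0.82,0],[1,-0.82,0],[1,-0.82,0],[1,-0.82,0],[1,-0.82,0],[0,0,0]],"angular":[[0,0,0],[0,0,0],[0,0,0],[0,0,0],[0,0,0],[0,0,0],[0,0,0]]}'
python3 - <<'E'
from h import *
print(bot.get_obs()['tool_pos'],bot.get_obs()['tcp_rot']); snap('wrist','w1.png')
E
```

```text
time: 1.15
tool_pos: [388.6, 320.5, 203.3]
tcp_rot: [-3.138, 0.006, 1.215]
contact_force: [-0.1, -0.1, -0.4]
grip_width: 91.8
time: 1.85
tool_pos: [514.2, 214.8, 201.0]
tcp_rot: [-3.136, 0.009, 1.212]
contact_force: [-0.1, -0.8, 0.2]
grip_width: 91.7
[514.21780624 214.78093415 201.00495873] [-3.13560186  0.00897879  1.21201686]
```

View pics/w1.png

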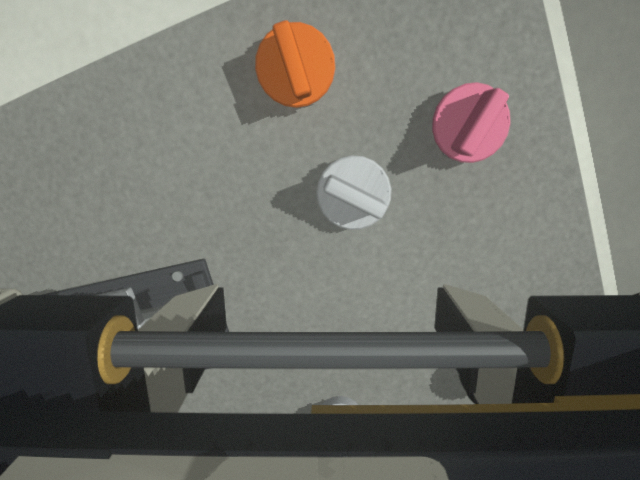

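```bash
python3 - <<'E'
from h import *
im,p=load('w1.png')
a=cv2.resize(im[140:245,300:410],None,fx=6,fy=6,interpolation=cv2.INTER_CUBIC);cv2.imwrite('pics/w1c.png',a[:,:,::-1])
g=im.min(2).astype(int); sub=(g>150).astype(np.uint8); m=np.zeros_like(sub); m[150:235,310:400]=sub[150:235,310:400]
cs=max(cv2.findContours(m,0,2)[0],key=cv2.contourArea); (x,y),(A,B),an=cv2.fitEllipse(cs); print(x,y,A,B,onz(p,x,y,20))
E
```

```text
361.04193115234375 184.0137176513672 49.86865234375 72.85979461669922 [497.29518383 249.48843042  20.        ]
```

View pics/w1c.png

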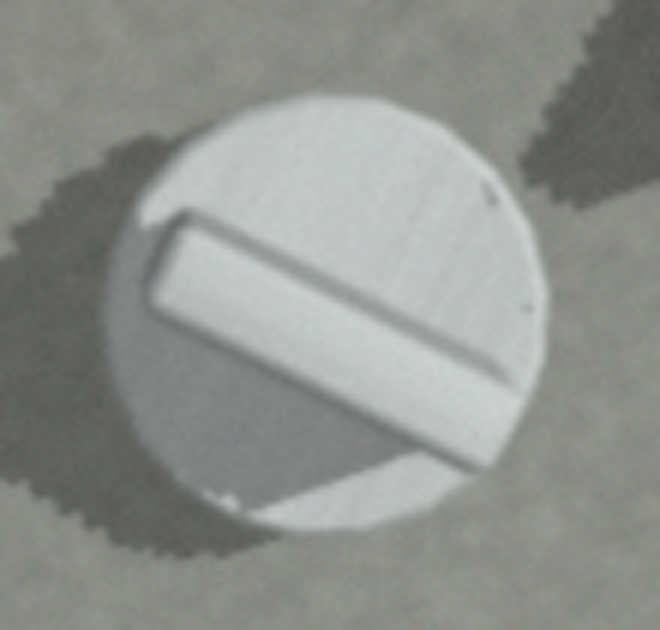

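```bash
python3 - <<'E'
from h import *
im,p=load('w1.png')
f=lambda x,y,z: onz(p,x/6-.4+300,y/6-.4+140,z)
print('disc',f(326,312,20))
q=[f(x,y,50) for x,y in [(187,213),(150,293),(520,400),(483,470)]]
print('wing',np.mean(q,0)); d=(q[2]+q[3]-q[0]-q[1])/2; print(np.linalg.norm(d),np.degrees(np.arctan2(d[1],d[0])))
E
python3 -m jog '{"xyz":[[0,-1,0],[0,-1,0],[0,-1,0],[0,-1,0],[0,-1,0],[0,-1,0],[0,-1,0],[0,-1,0],[0,-1,0],[0,-1,0]],"angular":[[0,0,0.1],[0,0,0.1],[0,0,0.1],[0,0,0.1],[0,0,0.1],[0,0,0],[0,0,0],[0,0,0],[0,0,0],[0,0,0]]}'
python3 -m jog '{"xyz":[[0,-1,0],[0,-1,0],[0,-1,0],[0,-1,0],[0,-1,0],[0,-1,0],[0,-1,0],[0,-0.7,0],[0,0,0]],"angular":[[0,0,0],[0,0,0],[0,0,0],[0,0,0],[0,0,0],[0,0,0],[0,0,0],[0,0,0],[0,0,0]]}'
python3 - <<'E'
from h import *
print(bot.get_obs()['tool_pos'],bot.get_obs()['tcp_rot']); snap('wrist','w2.png')
E
```

```text
disc [501.51869821 241.1390485   20.        ]
wing [501.79235041 241.04122012  50.        ]
53.31625555303068 40.833993678222704
time: 2.9
tool_pos: [504.4, 19.3, 199.3]
tcp_rot: [-3.126, 0.008, 1.28]
contact_force: [-0.4, 0.2, 0.8]
grip_width: 91.7
time: 3.8
tool_pos: [499.9, -133.0, 198.9]
tcp_rot: [-3.121, 0.005, 1.286]
contact_force: [-0.4, -0.4, -0.1]
grip_width: 91.8
[ 499.94412512 -132.97418304  198.86127383] [-3.1214229   0.00508358  1.28588941]
```

View pics/w2.png

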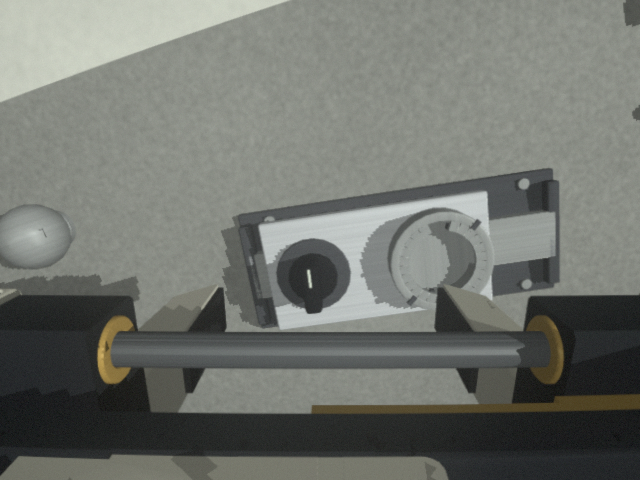

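```bash
python3 - <<'E'
from h import *
im,p=load('w2.png')
a=cv2.resize(im[160:340,235:505],None,fx=2.9,fy=2.9,interpolation=cv2.INTER_CUBIC);cv2.imwrite('pics/w2c.png',a[:,:,::-1])
a=cv2.resize(im[230:325,265:360],None,fx=6,fy=6,interpolation=cv2.INTER_CUBIC);a=np.clip(a.astype(float)*2.2,0,255).astype(np.uint8);cv2.imwrite('pics/w2k.png',a[:,:,::-1])
E
```

```text
(no output)
```

View pics/w2c.png

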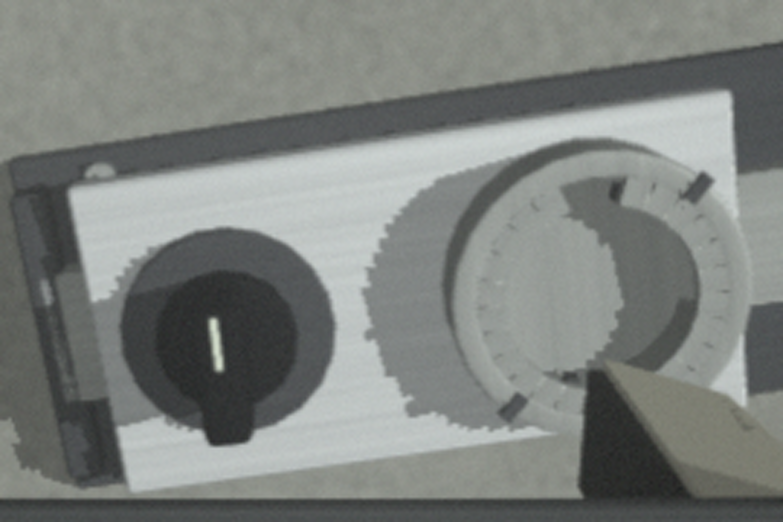

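View pics/w2k.png

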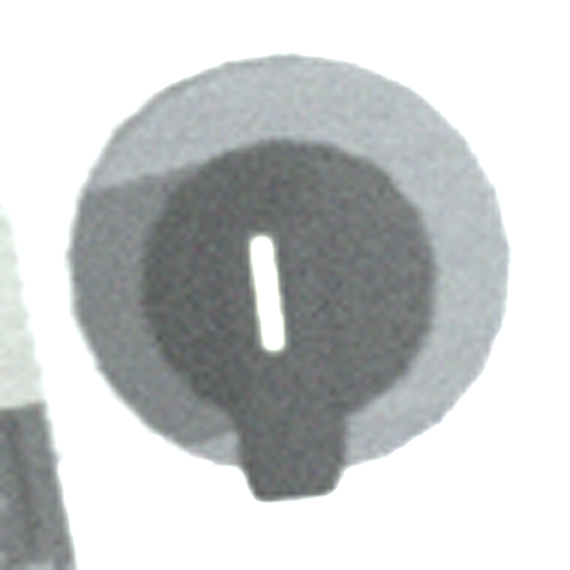

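```bash
python3 - <<'E'
from h import *
im,p=load('w2.png')
g=im[230:325,265:360].astype(float); print(g[45:60,25:70].mean(2).round()[::3,::3])
a=cv2.resize(np.clip((g-15)*6,0,255).astype(np.uint8),None,fx=6,fy=6,interpolation=cv2.INTER_CUBIC)
im2,p2=load('top0.png'); g=im2[235:285,355:405].astype(float)
b=cv2.resize(np.clip((g-5)*6,0,255).astype(np.uint8),(570,570),interpolation=cv2.INTER_CUBIC)
cv2.imwrite('pics/k2.png',cv2.resize(np.hstack([a,b]),(800,400))[:,:,::-1])
def tri(a,b):
    c1,d1=ray(p,*a);c2,d2=ray(p2,*b)
    A=np.stack([d1,-d2],1);s=np.linalg.lstsq(A,c2-c1,rcond=None)[0]
    x,y=c1+s[0]*d1,c2+s[1]*d2; return (x+y)/2,np.linalg.norm(x-y)
print('line',tri((308.9,278.4),(381.4,262)))
E
```

```text
[[ 45.  45.  49.  46.  51.  54. 186.  73.  51.  51.  48.  52.  52.  54.
   59.]
 [ 46.  46.  48.  47.  47.  54. 163.  90.  51.  52.  48.  52.  56.  53.
   56.]
 [ 48.  48.  50.  48.  45.  48. 150. 115.  52.  56.  50.  52.  53.  54.
   57.]
 [ 50.  47.  48.  48.  43.  52. 101. 169.  55.  52.  49.  54.  53.  56.
   54.]
 [ 56.  48.  45.  43.  46.  48.  76. 143.  47.  52.  51.  52.  52.  54.
   47.]]
line (array([ 531.01740664, -160.3091961 ,   80.1990797 ]), np.float64(0.061688316488865844))
```

View pics/k2.png

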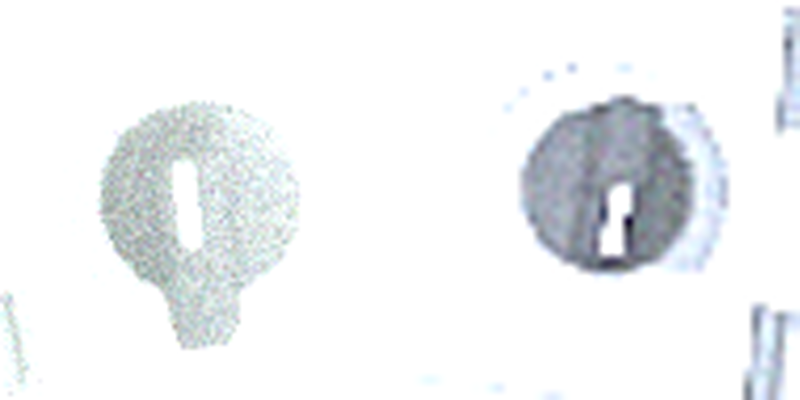

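```bash
python3 - <<'E'
from h import *
im,p=load('w2.png');im2,p2=load('top0.png')
def tri(a,b):
    c1,d1=ray(p,*a);c2,d2=ray(p2,*b)
    A=np.stack([d1,-d2],1);s=np.linalg.lstsq(A,c2-c1,rcond=None)[0]
    x,y=c1+s[0]*d1,c2+s[1]*d2; return ((x+y)/2).round(1),np.linalg.norm(x-y).round(1)
print('disc',tri((312.7,277.3),(380.5,258)))
f=lambda x,y,z: onz(p,x/6-.4+265,y/6-.4+230,z)
print('disc50',f(288.5,286,50), onz(p2,380.5,258,50))
a,b=f(261,238,80),f(273,348,80);d=a-b;print('line',a,b,np.degrees(np.arctan2(d[1],d[0])))
print('barend',f(295.5,496,80))
a,b=f(258,500,80),f(333,492,80);d=a-b;print('end edge',np.linalg.norm(d),np.degrees(np.arctan2(d[1],d[0]))-90)
h=lambda x,y,z: onz(p,x/2.9-.3+235,y/2.9-.3+160,z)
a,b=h(698,187,56),h(513,405,56);d=a-b;print('ribs',(a+b)/2,np.linalg.norm(d),np.degrees(np.arctan2(d[1],d[0])))
c=[h(x,y,33) for x,y in [(70,190),(728,92),(130,490)]]
d=c[1]-c[0];print('plate',c,np.linalg.norm(d),np.degrees(np.arctan2(d[1],d[0]))-90); d=c[0]-c[2];print(np.linalg.norm(d))
g=lambda x,y,z: onz(p2,x/5-.4+260,y/5-.4+210,z)
a,b=g(412,140,56),g(248,266,56);d=a-b;print('ribs top',(a+b)/2,np.linalg.norm(d),np.degrees(np.arctan2(d[1],d[0])))
c=[g(x,y,33) for x,y in [(228,70),(717,132),(190,320),(688,384)]];print(c)
for i,j in((0,1),(2,3)):
    d=c[i]-c[j];print(np.degrees(np.arctan2(d[1],d[0]))-90)
E
```

```text
disc (array([ 540.9, -162.1,   50. ]), np.float64(1.0))
disc50 [ 540.88078197 -161.63890248   50.        ] [ 540.87098062 -162.59469052   50.        ]
line [ 523.57126578 -158.6448655    80.        ] [ 538.84136106 -161.70630654   80.        ] 168.66329270333935
barend [ 560.27798576 -165.12910422   80.        ]
end edge 10.315014241237582 -189.6631239461459
ribs [557.64921705 -50.22404976  56.        ] 83.77253729968153 127.06780882867446
plate [array([ 485.95757412, -195.92983871,   33.        ]), array([513.19789632,   4.48149363,  33.        ]), array([ 587.47392013, -210.10342247,   33.        ])] 202.25414033981633 -7.740326260710958
102.50101942355533
ribs top [556.29039268 -51.28736614  56.        ] 83.72937519357285 -52.439671788544416
[array([613.41331958,  -9.57194974,  33.        ]), array([ 587.56802296, -211.90468456,   33.        ]), array([509.89753802,   5.84830658,  33.        ]), array([ 483.82682769, -198.08562875,   33.        ])]
-7.279347663253276
-7.285120194086971
```

```bash
cat >> h.py <<'E'
from scipy.spatial.transform import Rotation as Ro
def go(x,y,z,yawdeg):
    o=bot.get_obs(); R=Ro.from_euler('xyz',o['tcp_rot']); T=Ro.from_euler('xyz',[np.pi,0,np.radians(yawdeg)])
    d=(np.array([x,y,z])-o['tool_pos']); r=np.degrees((T*R.inv()).as_rotvec())
    print('t',round(o['time'],2),'shift mm',d.round(1),'units',(d/20).round(2),'turn deg',r.round(2),'units',(r/6).round(3),'F',o['contact_force'].round(1),'M',o['moment'].round(2),'w',o['grip_width'].round(1),'pos',o['tool_pos'].round(1),'rot',np.degrees(o['tcp_rot']).round(1))
E
python3 -c "
from h import *
go(541,-162,120,79.5)"
```

```text
Traceback (most recent call last):
  File "h.py", line 22, in go
    print('t',round(o['time'],2),'shift mm',d.round(1),'units',(d/20).round(2),'turn deg',r.round(2),'units',(r/6).round(3),'F',o['contact_force'].round(1),'M',o['moment'].round(2),'w',o['grip_width'].round(1),'pos',o['tool_pos'].round(1),'rot',np.degrees(o['tcp_rot']).round(1))
                                                                                                                                                                                         ^^^^^^^^^^^^^^^^^^^^^
AttributeError: 'float' object has no attribute 'round'
```

```bash
sed -i "s/o\['grip_width'\].round(1)/round(float(o['grip_width']),1)/" h.py
python3 -c "
from h import *
go(541,-162,120,79.5)"
```

```text
t 3.85 shift mm [ 41.1 -29.9 -78.8] units [ 2.06 -1.5  -3.94] turn deg [-0.02 -1.2   5.81] units [-0.003 -0.201  0.968] F [-0.3  0.3  0.2] M [-0.01 -0.04 -0.02] w 91.9 pos [ 499.9 -132.1  198.8] rot [-178.8    0.3   73.7]
```

```bash
python3 -m jog '{"xyz":[[0.5,-0.37,-0.5],[0.5,-0.37,-0.8],[0.5,-0.37,-0.8],[0.5,-0.37,-0.8],[0.06,0,-0.8],[0,0,-0.2],[0,0,0]],"angular":[[0,-0.05,0.25],[0,-0.05,0.25],[0,-0.05,0.25],[0,-0.05,0.22],[0,0,0],[0,0,0],[0,0,0]]}' 0.2
python3 - <<'E'
from h import *
go(541,-162,120,79.5)
im,p=snap('wrist','w3.png')
a=cv2.resize(im[190:330,230:420],None,fx=4,fy=4,interpolation=cv2.INTER_CUBIC);a=np.clip(a.astype(float)*2.5,0,255).astype(np.uint8);cv2.imwrite('pics/w3c.png',a[:,:,::-1])
E
```

```text
time: 4.55
tool_pos: [543.0, -153.6, 119.3]
tcp_rot: [3.14, -0.004, 1.398]
contact_force: [-0.8, 0.6, -0.1]
grip_width: 40.7
t 4.55 shift mm [-2.  -8.4  0.7] units [-0.1  -0.42  0.04] turn deg [-0.21  0.11 -0.62] units [-0.034  0.019 -0.103] F [-0.8  0.6 -0.1] M [ 0.02 -0.01 -0.  ] w 40.7 pos [ 543.  -153.6  119.3] rot [179.9  -0.2  80.1]
```

View pics/w3c.png

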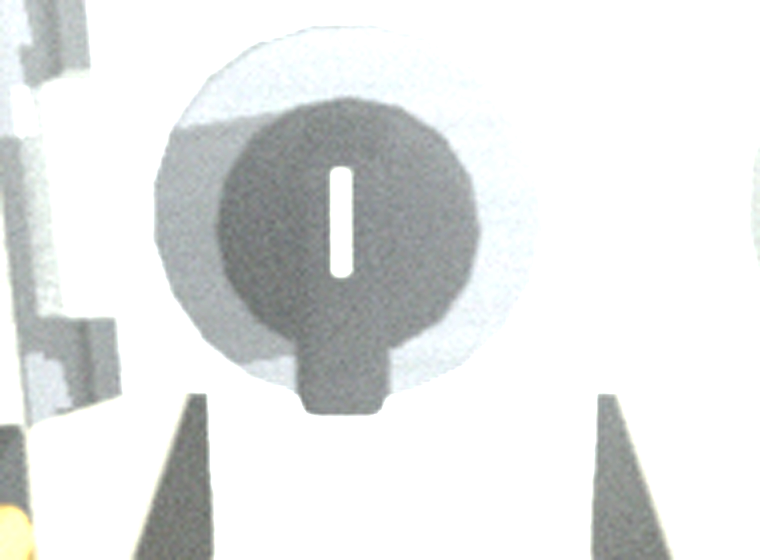

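```bash
python3 - <<'E'
from h import *
im,p=load('w3.png')
f=lambda x,y,z: onz(p,x/4-.4+230,y/4-.4+190,z)
print('disc',f(350,229,50),'line',f(341,168,80),f(341,277,80),'end',f(344,413,80)); d=f(341,168,80)-f(341,277,80); print(np.degrees(np.arctan2(d[1],d[0])))
print('barside',f(297,350,80),f(390,350,80))
e=f(344,413,80); u=np.array([np.cos(np.radians(-10.3)),np.sin(np.radians(-10.3)),0]); print('axis from end',e-21*u)
go(541,-162,55,80)
E
```

```text
disc [ 540.95636668 -161.47217949   50.        ] line [ 523.25581217 -158.64986155   80.        ] [ 539.22402161 -161.63704218   80.        ] end [ 560.16086186 -165.10632354   80.        ]
169.4041203602795
barside [ 549.16011846 -170.05322377   80.        ] [ 551.53876684 -156.64255005   80.        ]
axis from end [ 539.49927606 -161.35147702   80.        ]
t 4.6 shift mm [ -2.   -8.4 -64.6] units [-0.1  -0.42 -3.23] turn deg [-0.2   0.13 -0.12] units [-0.034  0.021 -0.019] F [ 0.8 -0.1 -0.7] M [ 0.05 -0.    0.03] w 38.3 pos [ 543.  -153.6  119.6] rot [179.9  -0.2  80.1]
```

```bash
python3 -m jog '{"xyz":[[-0.1,-0.38,0],[0,-0.05,-0.5],[0,0,-0.5],[0,0,-0.4],[0,0,0]],"angular":[[0,0,0],[0,0,0],[0,0,0],[0,0,0],[0,0,0]]}'
python3 - <<'E'
from h import *
go(540.3,-161.6,55,80)
E
```

```text
time: 5.1
tool_pos: [541.5, -162.7, 91.9]
tcp_rot: [3.136, -0.003, 1.399]
contact_force: [-1.5, -0.5, -0.1]
grip_width: 36.8
t 5.1 shift mm [ -1.2   1.1 -36.9] units [-0.06  0.06 -1.84] turn deg [-0.11  0.34 -0.13] units [-0.018  0.057 -0.022] F [-1.5 -0.5 -0.1] M [0.04 0.02 0.02] w 36.8 pos [ 541.5 -162.7   91.9] rot [179.7  -0.2  80.1]
```

```bash
python3 -m jog '{"xyz":[[-0.06,0.05,-0.4],[0,0,-0.4],[0,0,-0.4],[0,0,-0.4],[0,0,-0.3],[0,0,0],[0,0,0]],"angular":[[0,0.05,0],[0,0,0],[0,0,0],[0,0,0],[0,0,0],[0,0,0],[0,0,0]]}' 0.5
python3 - <<'E'
from h import *
go(540.3,-161.6,55,80)
E
```

```text
time: 5.8
tool_pos: [539.8, -161.3, 49.6]
tcp_rot: [-3.14, -0.002, 1.399]
contact_force: [0.1, -0.4, -0.7]
grip_width: 23.2
t 5.8 shift mm [ 0.5 -0.3  5.4] units [ 0.02 -0.02  0.27] turn deg [-0.15 -0.06 -0.14] units [-0.025 -0.01  -0.023] F [ 0.1 -0.4 -0.7] M [ 0.02  0.06 -0.03] w 23.2 pos [ 539.8 -161.3   49.6] rot [-1.799e+02 -1.000e-01  8.010e+01]
```

```bash
python3 -m jog '{"xyz":[[0.02,-0.01,0.27],[0,0,0],[0,0,0]],"angular":[[0,0,0],[0,0,0],[0,0,0]]}' 
python3 -m jog '{"xyz":[[0,0,0],[0,0,0],[0,0,0]],"angular":[[0,0,0],[0,0,0],[0,0,0]]}' 0.65
python3 - <<'E'
from h import *
go(540.3,-161.6,55,80)
im,p=snap('wrist','w4.png')
a=cv2.resize(im[190:350,230:420],None,fx=4,fy=3.7,interpolation=cv2.INTER_CUBIC);a=np.clip(a.astype(float)*2.5,0,255).astype(np.uint8);cv2.imwrite('pics/w4c.png',a[:,:,::-1])
E
```

```text
time: 6.1
tool_pos: [540.9, -161.8, 56.4]
tcp_rot: [3.141, -0.002, 1.399]
contact_force: [-1.4, -0.1, -0.3]
grip_width: 22.9
time: 6.4
tool_pos: [541.2, -162.0, 57.1]
tcp_rot: [3.14, -0.002, 1.399]
contact_force: [0.3, -0.1, 1.2]
grip_width: 15.9
t 6.4 shift mm [-0.9  0.4 -2.1] units [-0.05  0.02 -0.11] turn deg [-0.07  0.1  -0.13] units [-0.012  0.017 -0.022] F [ 0.3 -0.1  1.2] M [-0.05  0.01  0.01] w 15.9 pos [ 541.2 -162.    57.1] rot [ 1.799e+02 -1.000e-01  8.010e+01]
```

View pics/w4c.png

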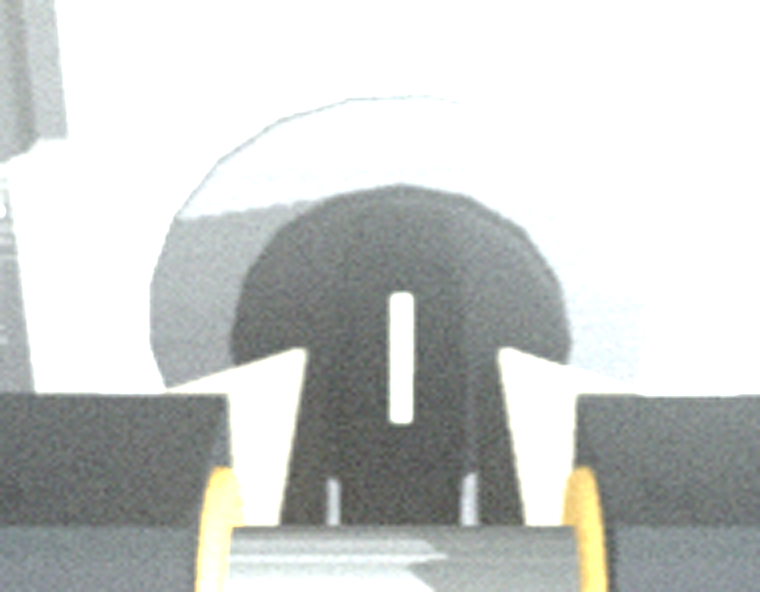

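```bash
python3 -m jog '{"xyz":[[-0.03,0.01,-0.15],[0,0,0],[0,0,0],[0,0,0],[0,0,0],[0,0,0]],"angular":[[0,0,0],[0,0,-0.7],[0,0,-0.7],[0,0,-0.7],[0,0,-0.7],[0,0,-0.7]]}' 
python3 - <<'E'
from h import *
go(540.6,-161.6,55,80)
E
```

```text
time: 7.05
tool_pos: [540.7, -161.7, 53.5]
tcp_rot: [3.14, -0.002, 1.019]
contact_force: [-0.3, 0.7, 2.3]
grip_width: 16.2
t 7.05 shift mm [-0.1  0.1  1.5] units [-0.    0.01  0.07] turn deg [-0.04  0.14 21.59] units [-0.007  0.023  3.599] F [-0.3  0.7  2.3] M [0.07 0.07 0.04] w 16.2 pos [ 540.7 -161.7   53.5] rot [ 1.799e+02 -1.000e-01  5.840e+01]
```

```bash
python3 -m jog '{"xyz":[[0,0,0.05],[0,0,0],[0,0,0],[0,0,0],[0,0,0],[0,0,0]],"angular":[[0,0,-0.8],[0,0,-0.8],[0,0,-0.8],[0,0,-0.8],[0,0,-0.8],[0,0,0]]}' 
python3 - <<'E'
from h import *
go(540.6,-161.6,55,80)
im,p=snap('wrist','w5.png')
a=cv2.resize(im[190:350,230:420],None,fx=4,fy=3.7,interpolation=cv2.INTER_CUBIC);a=np.clip(a.astype(float)*2.5,0,255).astype(np.uint8);cv2.imwrite('pics/w5c.png',a[:,:,::-1])
E
```

```text
time: 7.65
tool_pos: [541.0, -160.9, 53.7]
tcp_rot: [3.14, -0.003, 0.583]
contact_force: [0.4, 0.7, 2.0]
grip_width: 16.3
t 7.65 shift mm [-0.4 -0.7  1.3] units [-0.02 -0.03  0.06] turn deg [-0.07  0.19 46.59] units [-0.012  0.032  7.764] F [0.4 0.7 2. ] M [-0.06  0.13  0.02] w 16.3 pos [ 541.  -160.9   53.7] rot [179.9  -0.2  33.4]
```

View pics/w5c.png

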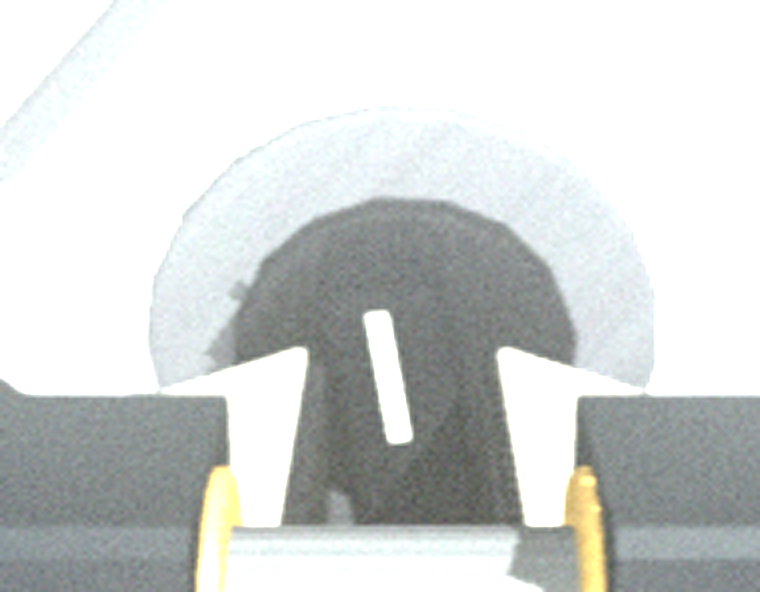

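```bash
python3 -m jog '{"xyz":[[-0.02,-0.03,0.06],[0,0,0],[0,0,0],[0,0,0],[0,0,0],[0,0,0],[0,0,0]],"angular":[[0,0,-0.8],[0,0,-0.8],[0,0,-0.8],[0,0,-0.8],[0,0,-0.8],[0,0,-0.7],[0,0,-0.6]]}' 
python3 - <<'E'
from h import *
go(540.6,-161.6,55,80)
im,p=snap('wrist','w6.png')
a=cv2.resize(im[190:350,230:420],None,fx=4,fy=3.7,interpolation=cv2.INTER_CUBIC);a=np.clip(a.astype(float)*2.5,0,255).astype(np.uint8);cv2.imwrite('pics/w6c.png',a[:,:,::-1])
E
```

```text
time: 8.4
tool_pos: [541.9, -160.5, 54.0]
tcp_rot: [3.14, -0.006, 0.028]
contact_force: [-0.2, 0.3, 2.1]
grip_width: 16.0
t 8.4 shift mm [-1.3 -1.1  1. ] units [-0.06 -0.05  0.05] turn deg [-0.15  0.33 78.41] units [-0.024  0.055 13.068] F [-0.2  0.3  2.1] M [-0.    0.02  0.07] w 16.0 pos [ 541.9 -160.5   54. ] rot [179.9  -0.3   1.6]
```

View pics/w6c.png

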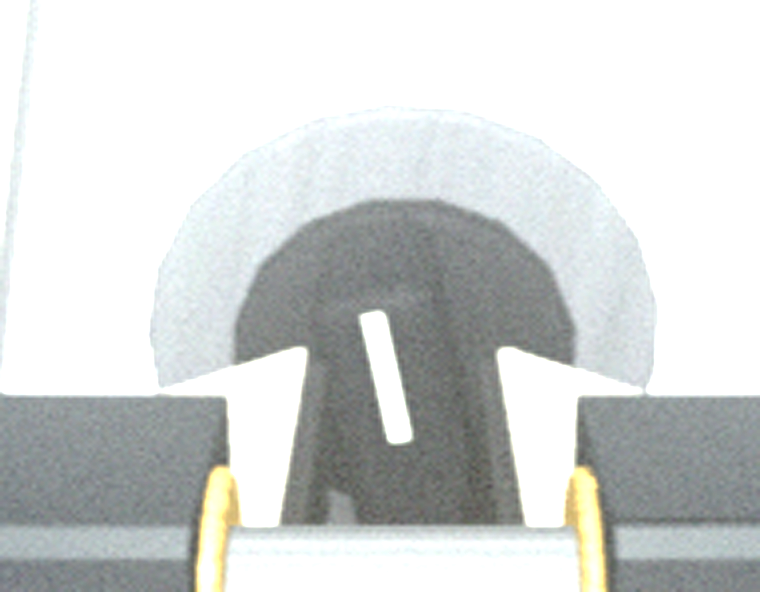

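```bash
python3 -m jog '{"xyz":[[-0.04,-0.03,0.05],[0,0,0],[0,0,0]],"angular":[[0,0,-0.5],[0,0,-0.5],[0,0,-0.5]]}' 
python3 -m jog '{"xyz":[[0,0,0],[0,0,0],[0,0,0]],"angular":[[0,0,0],[0,0,0],[0,0,0]]}' 0.75
python3 - <<'E'
from h import *
go(540.6,-161.6,55,80)
im,p=snap('wrist','w7.png')
a=cv2.resize(im[190:350,230:420],None,fx=4,fy=3.7,interpolation=cv2.INTER_CUBIC);a=np.clip(a.astype(float)*2.5,0,255).astype(np.uint8);cv2.imwrite('pics/w7c.png',a[:,:,::-1])
E
```

```text
time: 8.75
tool_pos: [542.3, -160.5, 53.9]
tcp_rot: [3.141, -0.008, -0.127]
contact_force: [-0.8, -0.0, 3.3]
grip_width: 16.1
time: 9.05
tool_pos: [542.3, -160.5, 54.0]
tcp_rot: [3.141, -0.008, -0.119]
contact_force: [0.0, 0.9, 2.2]
grip_width: 13.5
t 9.05 shift mm [-1.7 -1.1  1. ] units [-0.08 -0.05  0.05] turn deg [-0.24  0.43 86.8 ] units [-0.039  0.071 14.466] F [0.  0.9 2.2] M [0.04 0.07 0.29] w 13.5 pos [ 542.3 -160.5   54. ] rot [179.9  -0.4  -6.8]
```

View pics/w7c.png

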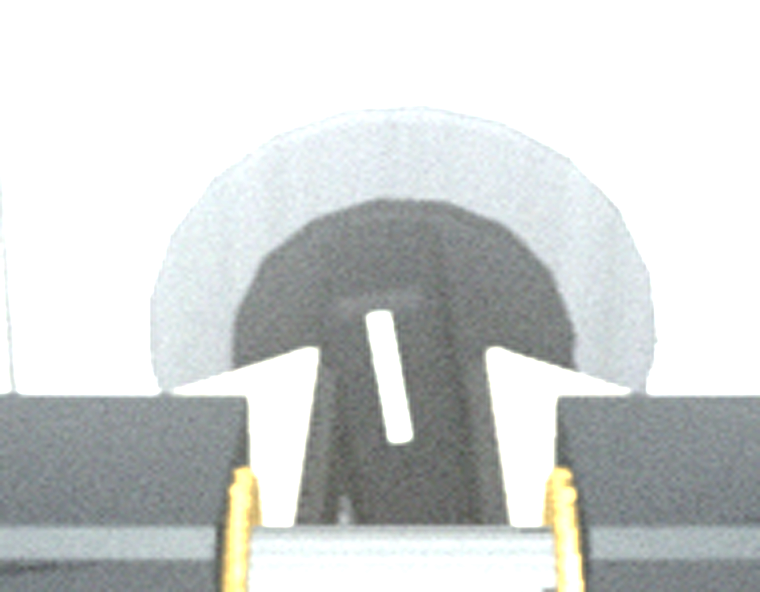

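```bash
python3 -m jog '{"xyz":[[0,0,0],[0,0,0],[0,0,0],[0,0,0]],"angular":[[0,0,-0.5],[0,0,-0.5],[0,0,-0.7],[0,0,-0.7]]}' 0.8
python3 - <<'E'
from h import *
go(540.6,-161.6,55,80)
im,p=snap('wrist','w8.png')
a=cv2.resize(im[190:350,230:420],None,fx=4,fy=3.7,interpolation=cv2.INTER_CUBIC);a=np.clip(a.astype(float)*2.5,0,255).astype(np.uint8);cv2.imwrite('pics/w8c.png',a[:,:,::-1])
f=lambda x,y,z: onz(p,x/4-.4+230,y/3.7-.4+190,z)
E
```

```text
time: 9.5
tool_pos: [542.3, -160.6, 54.0]
tcp_rot: [3.139, -0.008, -0.369]
contact_force: [0.8, 0.7, 2.3]
grip_width: 16.6
t 9.5 shift mm [-1.7 -1.   1. ] units [-0.09 -0.05  0.05] turn deg [ -0.12   0.52 101.12] units [-0.02   0.087 16.853] F [0.8 0.7 2.3] M [0.07 0.09 1.32] w 16.6 pos [ 542.3 -160.6   54. ] rot [179.9  -0.4 -21.1]
```

View pics/w8c.png

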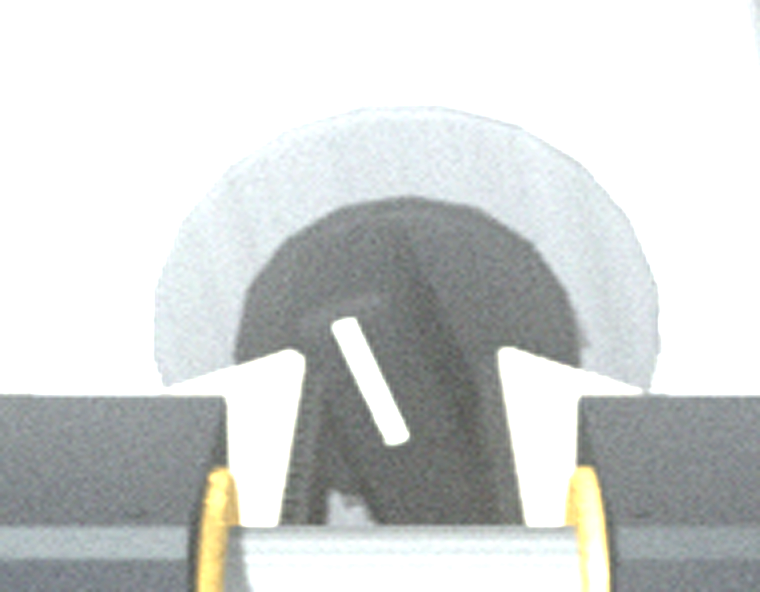

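```bash
python3 -m jog '{"xyz":[[0,0,0],[0,0,0],[0,0,0],[0,0,0],[0,0,0]],"angular":[[0,0,0.8],[0,0,0.4],[0,0,0],[0,0,0],[0,0,0]]}' 0.3
python3 - <<'E'
from h import *
go(540.6,-161.6,55,80)
im,p=snap('wrist','w9.png')
a=cv2.resize(im[190:350,230:420],None,fx=4,fy=3.7,interpolation=cv2.INTER_CUBIC);a=np.clip(a.astype(float)*2.5,0,255).astype(np.uint8);cv2.imwrite('pics/w9c.png',a[:,:,::-1])
m=np.zeros((480,640),np.uint8); m[255:315,300:350]=(im[255:315,300:350].min(2)>110); c=max(cv2.findContours(m,0,2)[0],key=cv2.contourArea)
b=cv2.minAreaRect(c); pts=cv2.boxPoints(b); print(b)
w=np.array([onz(p,u,v,80) for u,v in pts]); e=[w[1]-w[0],w[2]-w[1]]; e=max(e,key=np.linalg.norm); print(np.degrees(np.arctan2(e[1],e[0])),np.linalg.norm(e), w.mean(0))
E
```

```text
time: 10.05
tool_pos: [541.4, -160.6, 52.9]
tcp_rot: [3.14, -0.006, -0.239]
contact_force: [-0.6, 0.5, -0.4]
grip_width: 32.5
t 10.05 shift mm [-0.8 -1.   2.1] units [-0.04 -0.05  0.1 ] turn deg [-0.1   0.37 93.67] units [-0.016  0.062 15.611] F [-0.6  0.5 -0.4] M [-0.08  0.08  0.  ] w 32.5 pos [ 541.4 -160.6   52.9] rot [179.9  -0.3 -13.7]
((326.113525390625, 292.118896484375), (35.7314338684082, 5.73467493057251), 72.89727020263672)
-87.91316602951949 15.79829960131533 [ 542.1232284  -150.48001733   80.        ]
```

View pics/w9c.png

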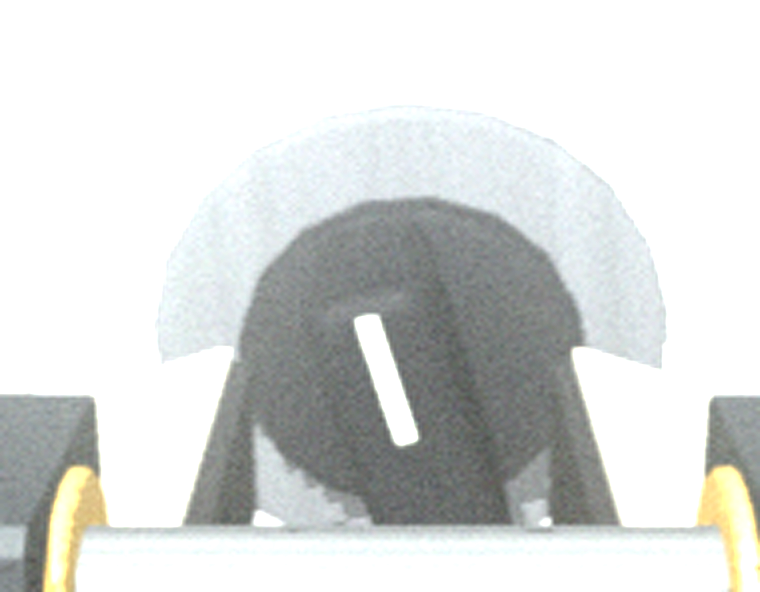

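```bash
python3 -m jog '{"xyz":[[0,0,0.5],[0,0,1],[0,0,1],[0,0,1],[0,0.3,1],[0,1,0.5],[0,1,0],[-0.1,1,0],[-0.1,1,0],[-0.1,1,0]],"angular":[[0,0,0],[0,0,0],[0,0,0],[0,0,0],[0,0,0],[0,0,-0.5],[0,0,-0.5],[0,0,-0.5],[0,0,-0.5],[0,0,-0.5]]}' -1
python3 - <<'E'
from h import *
go(501.6,241.1,150,-49.2)
im,p=snap('top','top2.png')
a=cv2.resize(im[210:300,260:420],None,fx=5,fy=5,interpolation=cv2.INTER_CUBIC);cv2.imwrite('pics/jig2.png',a[:,:,::-1])
E
```

```text
time: 11.1
tool_pos: [535.7, -53.9, 164.4]
tcp_rot: [3.141, -0.013, -0.517]
contact_force: [0.7, -0.1, -0.5]
grip_width: 91.7
t 11.1 shift mm [-34.1 295.  -14.4] units [-1.7  14.75 -0.72] turn deg [  0.49   0.54 -19.6 ] units [ 0.082  0.09  -3.266] F [ 0.7 -0.1 -0.5] M [-0.1   0.09 -0.  ] w 91.7 pos [535.7 -53.9 164.4] rot [180.   -0.7 -29.6]
```

View pics/jig2.png

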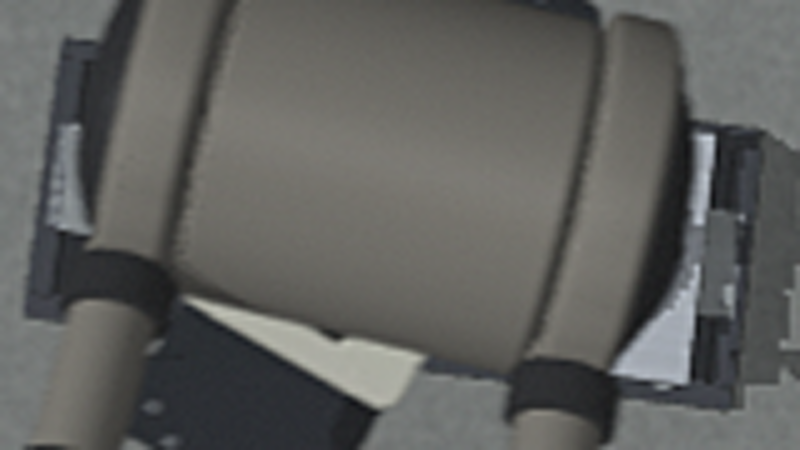

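```bash
python3 -m jog '{"xyz":[[-0.1,1,0],[-0.1,1,0],[-0.1,1,0],[-0.1,1,0],[-0.1,1,0],[-0.1,1,0],[-0.1,1,0],[-0.1,1,0],[-0.1,1,0],[-0.1,1,0]],"angular":[[0.08,0.09,-0.5],[0,0,-0.5],[0,0,-0.5],[0,0,-0.5],[0,0,-0.5],[0,0,-0.5],[0,0,0],[0,0,0],[0,0,0],[0,0,0]]}'
python3 - <<'E'
from h import *
go(501.6,241.1,130,-49.2)
im,p=snap('top','top3.png')
a=cv2.resize(im[210:300,260:420],None,fx=5,fy=5,interpolation=cv2.INTER_CUBIC);cv2.imwrite('pics/jig3.png',a[:,:,::-1])
E
```

```text
time: 12.15
tool_pos: [516.1, 153.0, 172.2]
tcp_rot: [-3.134, -0.006, -0.843]
contact_force: [-0.3, -0.2, 0.7]
grip_width: 92.0
t 12.15 shift mm [-14.5  88.1 -42.2] units [-0.72  4.41 -2.11] turn deg [-0.03  0.54 -0.93] units [-0.005  0.089 -0.155] F [-0.3 -0.2  0.7] M [-0.1   0.13 -0.01] w 92.0 pos [516.1 153.  172.2] rot [-179.6   -0.3  -48.3]
```

View pics/jig3.png

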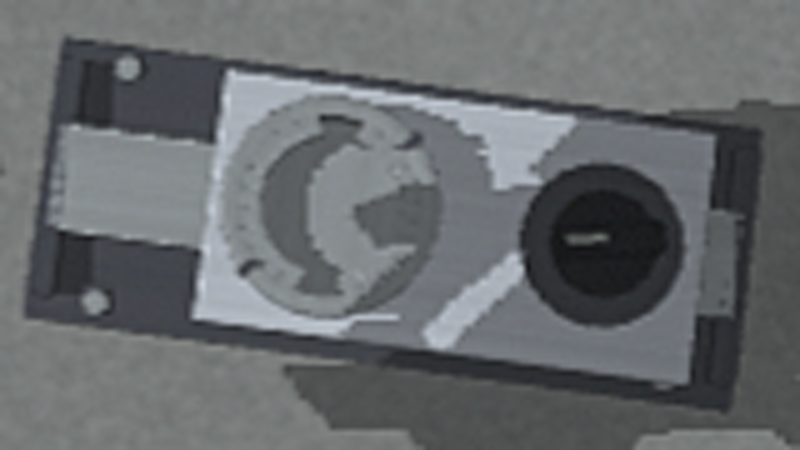

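```bash
python3 -m jog '{"xyz":[[-0.14,0.9,0],[-0.14,0.9,0],[-0.14,0.9,-0.3],[-0.14,0.85,-0.5],[-0.14,0.5,-0.7],[0,0,-0.4],[0,0,0]],"angular":[[0,0.05,-0.1],[0,0.05,-0.05],[0,0,0],[0,0,0],[0,0,0],[0,0,0],[0,0,0]]}' 0.0
python3 - <<'E'
from h import *
go(501.6,241.1,23,-49.2)
im,p=snap('wrist','c1.png')
a=cv2.resize(im[160:350,200:440],None,fx=3.2,fy=3.1,interpolation=cv2.INTER_CUBIC);cv2.imwrite('pics/c1c.png',a[:,:,::-1])
E
```

```text
time: 12.9
tool_pos: [503.3, 237.5, 137.6]
tcp_rot: [-3.137, -0.001, -0.853]
contact_force: [0.4, -0.1, -0.3]
grip_width: 46.5
t 12.9 shift mm [  -1.7    3.6 -114.6] units [-0.08  0.18 -5.73] turn deg [-0.13  0.25 -0.35] units [-0.021  0.041 -0.058] F [ 0.4 -0.1 -0.3] M [-0.06  0.12 -0.02] w 46.5 pos [503.3 237.5 137.6] rot [-1.797e+02 -1.000e-01 -4.890e+01]
```

View pics/c1c.png

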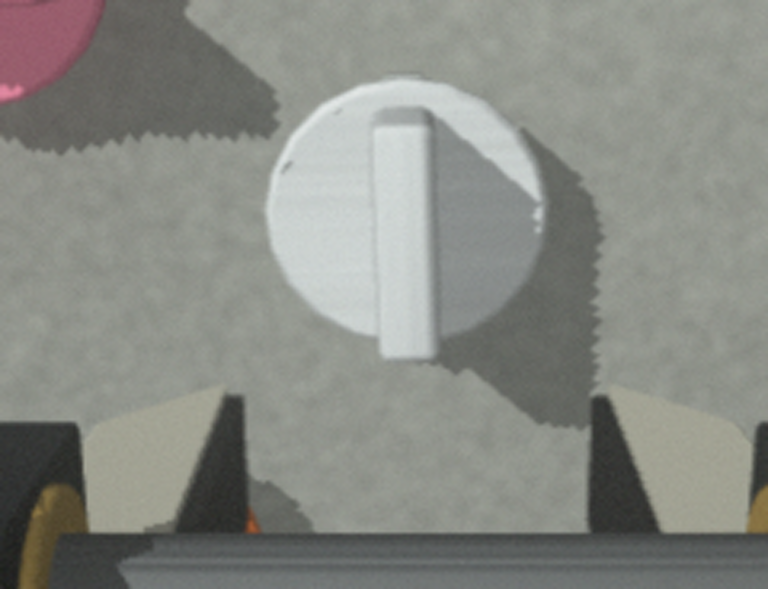

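```bash
python3 - <<'E'
from h import *
im,p=load('c1.png')
f=lambda x,y,z: onz(p,x/3.2-.35+200,y/3.1-.35+160,z)
a,b=f(402,124,50),f(410,358,50);d=a-b;print((a+b)/2,np.linalg.norm(d),np.degrees(np.arctan2(d[1],d[0])))
print('disc',f(405,208,20))
E
```

```text
[503.60827083 240.91237151  50.        ] 54.29333177173525 42.743411838225306
disc [504.26011314 242.09027121  20.        ]
```

```bash
python3 -m jog '{"xyz":[[0,0.18,0],[0,0,-0.6],[0,0,-0.9],[0,0,-0.9],[0,0,-0.9],[0,0,-0.6],[0,0,-0.3],[0,0,0],[0,0,0]],"angular":[[0,0.04,0.12],[0,0,0],[0,0,0],[0,0,0],[0,0,0],[0,0,0],[0,0,0],[0,0,0],[0,0,0]]}'
python3 - <<'E'
from h import *
go(503,241.2,25,-48)
E
```

```text
time: 13.85
tool_pos: [506.8, 238.4, 52.1]
tcp_rot: [-3.134, -0.002, -0.843]
contact_force: [0.1, 0.7, -0.3]
grip_width: 45.9
t 13.85 shift mm [ -3.8   2.8 -27.1] units [-0.19  0.14 -1.36] turn deg [-0.22  0.38  0.27] units [-0.037  0.064  0.046] F [ 0.1  0.7 -0.3] M [-0.1   0.05 -0.  ] w 45.9 pos [506.8 238.4  52.1] rot [-1.796e+02 -1.000e-01 -4.830e+01]
```

```bash
python3 -m jog '{"xyz":[[-0.19,0.14,0],[0,0,-0.4],[0,0,-0.35],[0,0,-0.3],[0,0,-0.05],[0,0,0],[0,0,0]],"angular":[[-0.03,0.06,0.04],[0,0,0],[0,0,0],[0,0,0],[0,0,0],[0,0,0],[0,0,0]]}'
python3 - <<'E'
from h import *
go(503,241.2,25,-48)
E
```

```text
time: 14.55
tool_pos: [503.7, 242.0, 30.0]
tcp_rot: [-3.138, -0.001, -0.838]
contact_force: [0.4, -0.2, -0.0]
grip_width: 45.6
t 14.55 shift mm [-0.7 -0.8 -5. ] units [-0.04 -0.04 -0.25] turn deg [-0.09  0.18 -0.01] units [-0.015  0.03  -0.001] F [ 0.4 -0.2 -0. ] M [-0.09  0.16  0.  ] w 45.6 pos [503.7 242.   30. ] rot [-1.798e+02 -1.000e-01 -4.800e+01]
```

```bash
python3 -m jog '{"xyz":[[-0.03,-0.04,-0.25],[0,0,0],[0,0,0]],"angular":[[-0.01,0.03,0],[0,0,0],[0,0,0]]}'
python3 -m jog '{"xyz":[[0,0,0],[0,0,0],[0,0,0],[0,0,0],[0,0,0],[0,0,0]],"angular":[[0,0,0],[0,0,0],[0,0,0],[0,0,0],[0,0,0],[0,0,0]]}' 1
python3 - <<'E'
from h import *
go(503,241.2,25,-48)
im,p=snap('wrist','c2.png')
a=cv2.resize(im[160:350,200:440],None,fx=3.2,fy=3.1,interpolation=cv2.INTER_CUBIC);cv2.imwrite('pics/c2c.png',a[:,:,::-1])
E
```

```text
time: 14.85
tool_pos: [503.4, 241.2, 24.9]
tcp_rot: [-3.141, 0.0, -0.838]
contact_force: [0.5, -0.5, -0.2]
grip_width: 46.1
time: 15.45
tool_pos: [503.6, 241.2, 25.2]
tcp_rot: [-3.14, -0.0, -0.838]
contact_force: [0.6, -0.3, -0.5]
grip_width: 13.4
t 15.45 shift mm [-0.6  0.  -0.2] units [-0.03  0.   -0.01] turn deg [-0.04  0.06 -0.  ] units [-0.007  0.01  -0.   ] F [ 0.6 -0.3 -0.5] M [-0.08  0.08 -0.05] w 13.4 pos [503.6 241.2  25.2] rot [-179.9   -0.   -48. ]
```

View pics/c2c.png

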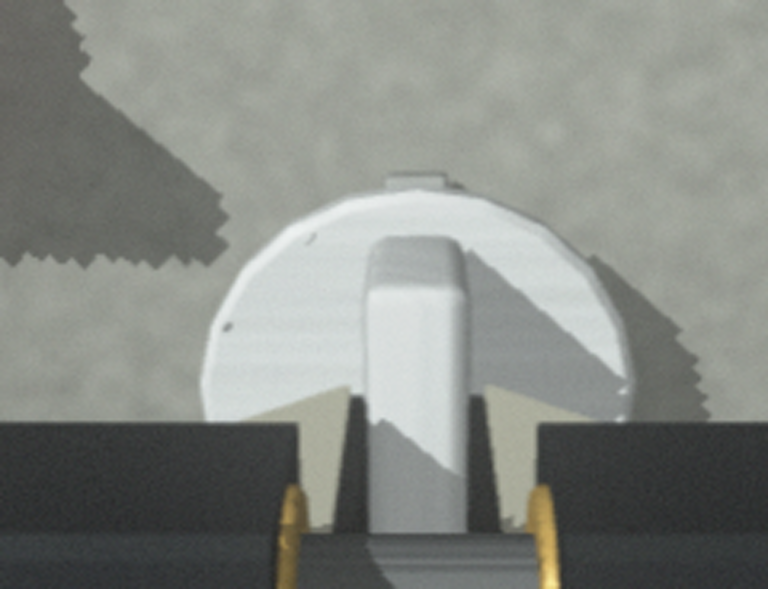

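```bash
python3 - <<'E'
from h import *
im,p=load('c2.png'); o=bot.get_obs(); T=Ro.from_euler('xyz',o['tcp_rot']).as_matrix()
f=lambda x,y,z: (T.T@(onz(p,x/3.2-.35+200,y/3.1-.35+160,z)-o['tool_pos'])).round(1)
print('wing end top',f(418,288,50),'disc far edge',f(418,190,20),'lug end',f(417,173,7),'disc l/r',f(203,380,20),f(633,380,20))
E
```

```text
wing end top [  0.  -26.5 -24.8] disc far edge [  0.1 -33.    5.2] lug end [ -0.1 -32.9  18.2] disc l/r [-33.3  -1.9   5.2] [33.4 -1.8  5.2]
```

```bash
python3 -m jog '{"xyz":[[0,0,0.5],[0,0,1],[0,0,1],[0,0,1],[0,0,1],[0.1,-0.5,0.5],[0.15,-0.8,0.2],[0.15,-0.8,0],[0.15,-0.8,0],[0.15,-0.8,0]],"angular":[[0,0,0],[0,0,0],[0,0,0],[0,0,0],[0,0,0],[0,0,-0.5],[0,0,-0.6],[0,0,-0.6],[0,0,-0.6],[0,0,-0.6]]}'
python3 -m jog '{"xyz":[[0.17,-0.9,0],[0.17,-0.9,0],[0.17,-0.9,0],[0.17,-0.9,0],[0.17,-0.9,0],[0.17,-0.9,0],[0.17,-0.9,0],[0.1,-0.7,0],[0,-0.2,0]],"angular":[[0,0,-0.6],[0,0,-0.6],[0,0,-0.6],[0,0,-0.6],[0,0,-0.6],[0,0,-0.6],[0,0,-0.6],[0,0,-0.6],[0,0,0]]}'
python3 - <<'E'
from h import *
go(557.3,-50.5,110,-97.6)
E
```

```text
time: 16.5
tool_pos: [515.3, 166.4, 138.1]
tcp_rot: [-3.14, 0.002, -1.148]
contact_force: [-0.1, 0.1, -1.6]
grip_width: 12.9
time: 17.4
tool_pos: [540.6, 15.3, 143.3]
tcp_rot: [-3.139, 0.001, -1.674]
contact_force: [-0.2, 0.6, -1.2]
grip_width: 13.3
t 17.4 shift mm [ 16.7 -65.8 -33.3] units [ 0.83 -3.29 -1.67] turn deg [-0.05  0.16 -1.68] units [-0.008  0.026 -0.28 ] F [-0.2  0.6 -1.2] M [-0.06  0.17 -0.01] w 13.3 pos [540.6  15.3 143.3] rot [-1.799e+02  1.000e-01 -9.590e+01]
```

```bash
python3 -m jog '{"xyz":[[0,0,0],[0,0,0],[0,0,0]],"angular":[[0,0,-0.25],[0,0,0],[0,0,0]]}'
python3 - <<'E'
from h import *
go(557.3,-50.5,110,-97.6)
im,p=snap('wrist','s1.png')
E
```

```text
time: 17.7
tool_pos: [540.1, 16.1, 144.0]
tcp_rot: [-3.139, 0.002, -1.7]
contact_force: [-0.2, 0.1, -2.8]
grip_width: 13.3
t 17.7 shift mm [ 17.2 -66.6 -34. ] units [ 0.86 -3.33 -1.7 ] turn deg [-0.08  0.15 -0.22] units [-0.014  0.025 -0.037] F [-0.2  0.1 -2.8] M [-0.05  0.12  0.08] w 13.3 pos [540.1  16.1 144. ] rot [-1.799e+02  1.000e-01 -9.740e+01]
```

View pics/s1.png

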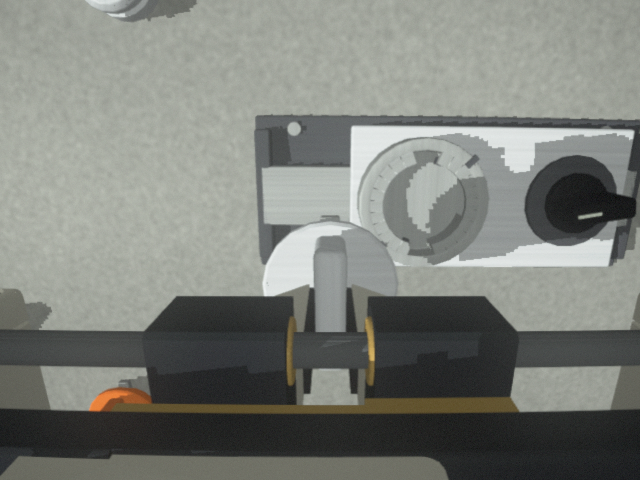

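The socket is at about (423,201), ribs near (473,160) and (400,247), gaps near (428,157) and (417,250). Enlarging it to measure.

```bash
python3 - <<'E'
from h import *
im,p=load('s1.png')
a=cv2.resize(im[130:275,345:500],None,fx=5,fy=4,interpolation=cv2.INTER_CUBIC);cv2.imwrite('pics/s1c.png',a[:,:,::-1])
E
```

```text
(no output)
```

View pics/s1c.png

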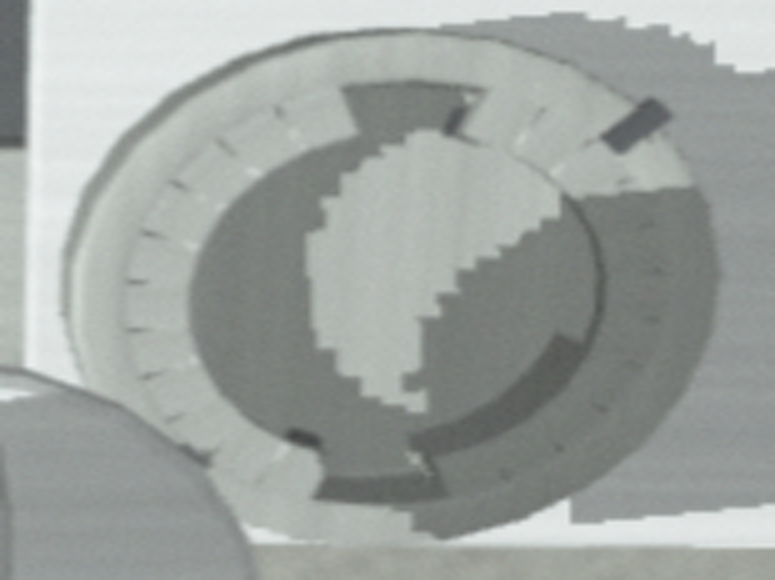

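```bash
python3 - <<'E'
from h import *
im,p=load('s1.png')
f=lambda x,y,z: onz(p,x/5-.4+345,y/4-.4+130,z)
pts=np.array([f(x,y,55)[:2] for x,y in [(76,270),(720,290),(396,30),(420,538),(200,75),(110,180),(705,390),(610,490),(560,55),(690,180)]])
A=np.c_[2*pts,np.ones(len(pts))];s=np.linalg.lstsq(A,(pts**2).sum(1),rcond=None)[0];print('rim c',s[:2],'r',np.sqrt(s[2]+s[0]**2+s[1]**2))
a,b=f(414,86,55),f(382,490,55);d=b-a;print('gap mid',(a+b)/2,np.linalg.norm(d),np.degrees(np.arctan2(d[1],d[0])),a,b)
r=f(637,125,56);print('rib',r,np.degrees(np.arctan2(r[1]-s[1],r[0]-s[0])), np.hypot(r[1]-s[1],r[0]-s[0]))
# cap in hand
o=bot.get_obs(); T=Ro.from_euler('xyz',o['tcp_rot']).as_matrix(); z0=o['tool_pos'][2]-25
g=lambda u,v,z: (T.T@(onz(p,u,v,z+z0)-o['tool_pos'])).round(1)
print('wing end',g(331,252,50),'disc',g(264,285,20),g(397,285,20),g(330,221,20))
E
```

```text
rim c [557.46415159 -50.68022999] r 45.09980640424084
gap mid [558.361871   -50.65350329  55.        ] 69.74213427311393 172.48694605737103 [592.93357342 -55.21296764  55.        ] [523.79016858 -46.09403894  55.        ]
rib [582.97123137 -84.09066669  56.        ] -52.64020390300796 42.03413374397273
wing end [  0.2 -26.8 -24.9] disc [-33.   -0.4   5.1] [33.1 -0.4  4.9] [ -0.2 -32.9   5.1]
```

```bash
python3 -m jog '{"xyz":[[0.2,-0.8,0],[0.25,-0.9,0],[0.25,-0.9,0],[0.2,-0.7,0],[0,0,0],[0,0,0]],"angular":[[0,0,0],[0,0,0],[0,0,0],[0,0,0],[0,0,0],[0,0,0]]}'
python3 - <<'E'
from h import *
go(558.3,-50.8,105,-97.5)
E
```

```text
time: 18.35
tool_pos: [559.0, -52.6, 143.9]
tcp_rot: [-3.139, 0.002, -1.694]
contact_force: [-0.5, 0.5, -2.6]
grip_width: 13.0
t 18.35 shift mm [ -0.7   1.8 -38.9] units [-0.04  0.09 -1.94] turn deg [-0.08  0.14 -0.44] units [-0.013  0.023 -0.073] F [-0.5  0.5 -2.6] M [-0.04  0.19 -0.  ] w 13.0 pos [559.  -52.6 143.9] rot [-1.799e+02  1.000e-01 -9.710e+01]
```

```bash
python3 -m jog '{"xyz":[[-0.03,0.08,-0.3],[0,0,-0.6],[0,0,-0.5],[0,0,-0.2],[0,0,0],[0,0,0]],"angular":[[-0.01,0.02,-0.07],[0,0,0],[0,0,0],[0,0,0],[0,0,0],[0,0,0]]}'
python3 - <<'E'
from h import *
go(558.3,-50.8,90,-97.5)
im,p=snap('wrist','s2.png')
E
```

```text
time: 18.95
tool_pos: [556.9, -48.0, 107.8]
tcp_rot: [3.138, 0.001, -1.699]
contact_force: [-0.2, -1.1, -2.2]
grip_width: 13.2
t 18.95 shift mm [  1.4  -2.8 -17.8] units [ 0.07 -0.14 -0.89] turn deg [-0.09 -0.17 -0.15] units [-0.014 -0.029 -0.025] F [-0.2 -1.1 -2.2] M [-0.    0.16 -0.04] w 13.2 pos [556.9 -48.  107.8] rot [ 1.798e+02  1.000e-01 -9.740e+01]
```

View pics/s2.png

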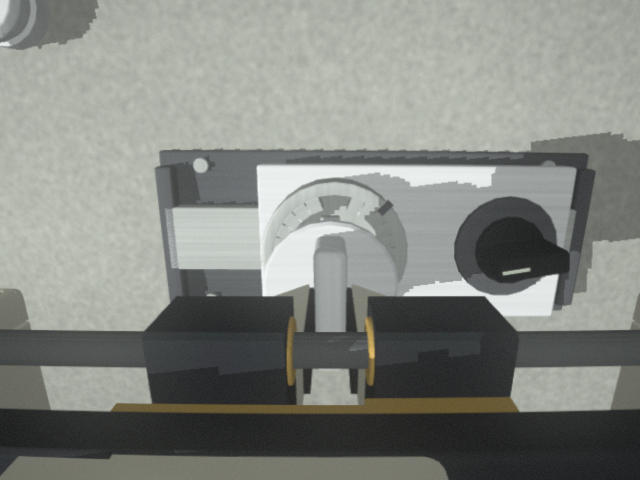

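```bash
python3 -m jog '{"xyz":[[0.07,-0.13,0],[0,0,-0.3],[0,0,-0.3],[0,0,-0.2],[0,0,0],[0,0,0]],"angular":[[-0.01,-0.03,-0.02],[0,0,0],[0,0,0],[0,0,0],[0,0,0],[0,0,0]]}'
python3 - <<'E'
from h import *
go(558.3,-50.8,66,-97.5)
E
```

```text
time: 19.6
tool_pos: [558.9, -51.2, 91.2]
tcp_rot: [-3.139, 0.0, -1.702]
contact_force: [0.1, -0.7, -1.4]
grip_width: 13.4
t 19.6 shift mm [ -0.6   0.4 -25.2] units [-0.03  0.02 -1.26] turn deg [0.   0.13 0.  ] units [0.001 0.021 0.   ] F [ 0.1 -0.7 -1.4] M [-0.04  0.19 -0.02] w 13.4 pos [558.9 -51.2  91.2] rot [-179.9    0.   -97.5]
```

```bash
python3 -m jog '{"xyz":[[-0.03,0.02,-0.2],[0,0,-0.3],[0,0,-0.3],[0,0,-0.2],[0,0,0]],"angular":[[0,0,0],[0,0,0],[0,0,0],[0,0,0],[0,0,0]]}'
python3 - <<'E'
from h import *
go(558.3,-50.8,66,-97.5)
E
```

```text
time: 20.1
tool_pos: [558.2, -50.7, 69.4]
tcp_rot: [-3.139, 0.0, -1.702]
contact_force: [0.4, -1.0, -2.3]
grip_width: 13.1
t 20.1 shift mm [ 0.1 -0.1 -3.4] units [ 0.   -0.   -0.17] turn deg [ 0.    0.13 -0.  ] units [ 0.001  0.021 -0.001] F [ 0.4 -1.  -2.3] M [-0.02  0.23 -0.02] w 13.1 pos [558.2 -50.7  69.4] rot [-179.9    0.   -97.5]
```

```bash
python3 -m jog '{"xyz":[[0,0,-0.15],[0,0,-0.1],[0,0,-0.1]],"angular":[[0,0,0],[0,0,0],[0,0,0]]}'
python3 - <<'E'
from h import *
go(558.3,-50.8,66,-97.5)
im,p=snap('wrist','s3.png')
E
```

```text
time: 20.4
tool_pos: [559.5, -50.9, 66.0]
tcp_rot: [-3.135, -0.0, -1.701]
contact_force: [-6.3, 1.0, 16.3]
grip_width: 13.3
t 20.4 shift mm [-1.2  0.1 -0. ] units [-0.06  0.01 -0.  ] turn deg [ 0.06  0.35 -0.02] units [ 0.01   0.059 -0.003] F [-6.3  1.  16.3] M [0.1  1.11 0.01] w 13.3 pos [559.5 -50.9  66. ] rot [-179.6   -0.   -97.5]
```

View pics/s3.png

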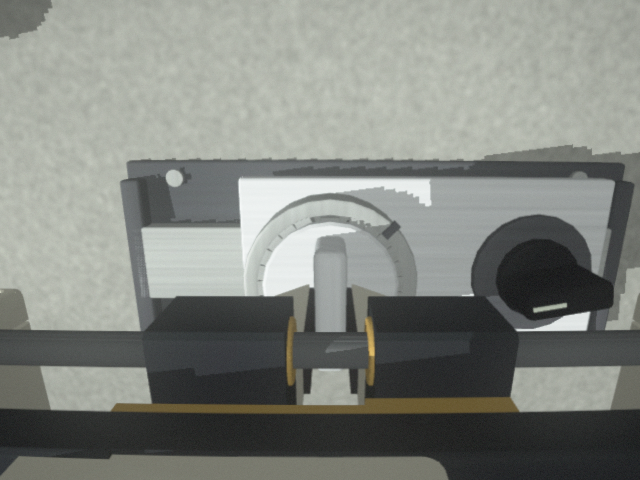

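```bash
python3 -m jog '{"xyz":[[-0.04,0,-0.02],[0,0,-0.03],[0,0,-0.03],[0,0,-0.03],[0,0,-0.03],[0,0,-0.03]],"angular":[[0,0.04,-0.6],[0,0,-0.7],[0,0,-0.7],[0,0,-0.7],[0,0,-0.7],[0,0,0]]}'
python3 - <<'E'
from h import *
go(558.3,-50.8,66,-142.6)
E
```

```text
time: 21.05
tool_pos: [560.8, -51.9, 66.1]
tcp_rot: [-3.132, -0.001, -2.07]
contact_force: [-2.0, -0.3, 3.2]
grip_width: 13.6
t 21.05 shift mm [-2.5  1.1 -0.1] units [-0.12  0.05 -0.01] turn deg [  0.4    0.37 -23.98] units [ 0.066  0.061 -3.997] F [-2.  -0.3  3.2] M [ 0.03  0.61 -0.01] w 13.6 pos [560.8 -51.9  66.1] rot [-1.795e+02 -1.000e-01 -1.186e+02]
```

```bash
python3 -m jog '{"xyz":[[-0.06,0.02,-0.04],[-0.05,0.02,-0.04],[0,0,-0.04],[0,0,-0.04],[0,0,-0.04]],"angular":[[0.06,0.06,-0.7],[0,0,-0.7],[0,0,-0.7],[0,0,-0.6],[0,0,0]]}'
python3 - <<'E'
from h import *
go(558.1,-51.4,66,-142.6)
im,p=snap('wrist','t1.png')
E
```

```text
time: 21.55
tool_pos: [560.8, -52.1, 66.1]
tcp_rot: [-3.134, 0.003, -2.353]
contact_force: [-3.7, 0.9, 6.7]
grip_width: 13.2
t 21.55 shift mm [-2.7  0.7 -0.1] units [-0.13  0.04 -0.01] turn deg [ 0.2   0.42 -7.81] units [ 0.033  0.07  -1.301] F [-3.7  0.9  6.7] M [0.08 0.75 0.01] w 13.2 pos [560.8 -52.1  66.1] rot [-179.6    0.2 -134.8]
```

View pics/t1.png

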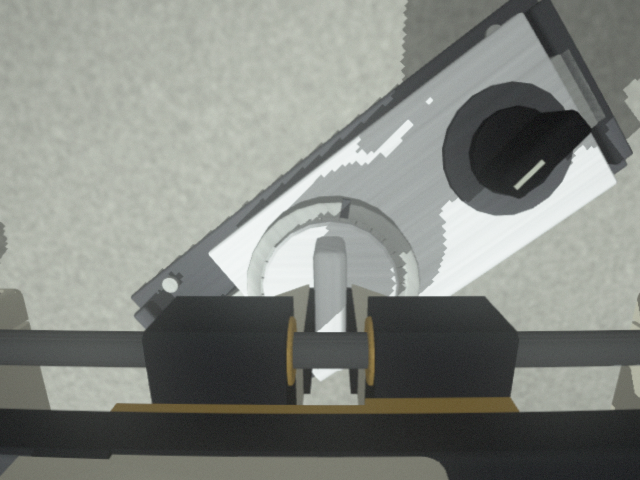

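```bash
python3 -m jog '{"xyz":[[-0.1,0.03,-0.03],[-0.08,0,-0.05],[0,0,-0.06],[0,0,-0.06]],"angular":[[0.03,0.07,-0.7],[0,0,-0.6],[0,0,0],[0,0,0]]}'
python3 - <<'E'
from h import *
go(558.1,-51.4,66,-142.6)
im,p=snap('wrist','t2.png')
a=cv2.resize(im[170:330,230:440],None,fx=3.7,fy=3.7,interpolation=cv2.INTER_CUBIC);cv2.imwrite('pics/t2c.png',a[:,:,::-1])
E
```

```text
time: 22.0
tool_pos: [558.9, -52.2, 66.1]
tcp_rot: [-3.136, 0.003, -2.483]
contact_force: [-3.7, 0.4, 10.2]
grip_width: 13.0
t 22.0 shift mm [-0.8  0.8 -0.1] units [-0.04  0.04 -0.  ] turn deg [ 0.13  0.33 -0.32] units [ 0.021  0.055 -0.053] F [-3.7  0.4 10.2] M [ 0.1   0.92 -0.04] w 13.0 pos [558.9 -52.2  66.1] rot [-179.7    0.2 -142.3]
```

View pics/t2c.png

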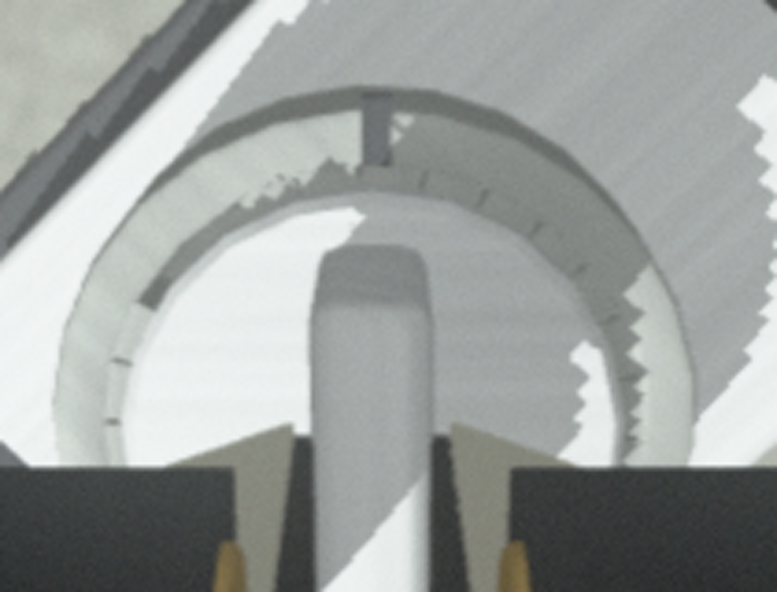

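```bash
python3 - <<'E'
from h import *
im,p=load('t2.png')
f=lambda x,y,z: onz(p,x/3.7-.4+230,y/3.7-.4+170,z)
r=f(376,130,56)[:2];c=np.array([557.46,-50.68]);d=r-c;print('rib ang',np.degrees(np.arctan2(d[1],d[0])),np.hypot(*d))
a=f(373,300,91)[:2];b=f(372,430,91)[:2];d=a-b;print('wing',np.degrees(np.arctan2(d[1],d[0])),np.linalg.norm(d),a)
l=[f(x,y,91)[:2] for x,y in[(312,330),(317,560),(432,330),(428,560)]]
for i in(0,2): d=l[i]-l[i+1];print(np.degrees(np.arctan2(d[1],d[0])))
go(558.1,-51.4,66,-142.6)
print(bot.get_obs()['joint_positions'])
im,p=snap('side','side1.png'); a=cv2.resize(im[210:310,270:350],None,fx=6,fy=6,interpolation=cv2.INTER_CUBIC);cv2.imwrite('pics/side1c.png',a[:,:,::-1])
E
```

```text
rib ang -52.241834960449424 41.746475794283
wing -52.794864350953446 15.261061987957069 [575.5146203  -73.48331789]
-51.84760910991085
-52.681294296800004
t 22.05 shift mm [-0.8  0.8 -0.1] units [-0.04  0.04 -0.  ] turn deg [ 0.13  0.33 -0.33] units [ 0.021  0.055 -0.054] F [-3.3  0.5  9.4] M [ 0.09  0.89 -0.02] w 13.3 pos [558.9 -52.2  66.1] rot [-179.7    0.2 -142.3]
[-2.29168115e-01  5.50240578e-01  1.61130843e+00 -1.03576128e-03
  9.73908255e-01  2.25457342e+00]
```

View pics/side1c.png

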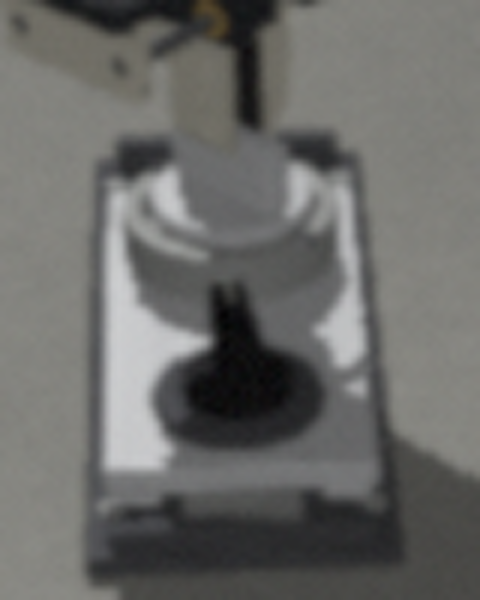

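```bash
python3 - <<'E'
from h import *
for i in range(12): im=capture('side')
go(558.1,-51.4,66,-142.5)
im,p=snap('top','topend.png'); cv2.imwrite('pics/tope.png',im[:,:,::-1])
E
```

```text
t 22.7 shift mm [-0.8  0.8 -0.1] units [-0.04  0.04 -0.01] turn deg [ 0.13  0.33 -0.22] units [ 0.021  0.056 -0.037] F [-4.1 -0.2  9. ] M [0.11 0.87 0.05] w 13.4 pos [558.9 -52.2  66.1] rot [-179.7    0.2 -142.3]
```

View pics/tope.png

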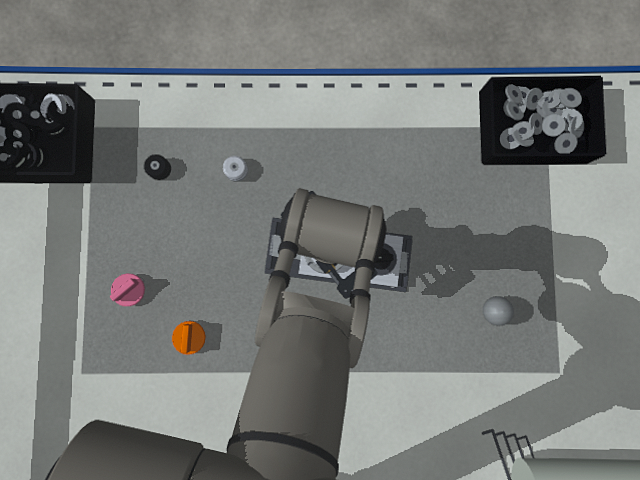

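The pose held steady for 0.6 s. In this view the standoffs (157,167) and (234,168), the finial (498,310), and the pink and orange caps are all where they started. Handing in.

```bash
python3 -c "
from plant import bot
print(bot.close_job())"
```

```text
the job is handed in; nothing more can be done
None
```

The carriage is locked and the cap is seated, twisted halfway to the ribs and still held. I handed the job in at about 22.8 s of the 64 s.

- **Clamp:** I turned the knob clockwise to its end stop, where the wrist moment rose to 1.3 N m. I then measured the bar at 80.3° (1.40 rad). In the top view the carriage had not visibly moved.
- **Cap:** I took the aluminium cap by its wing and dropped it through the gaps. It came to rest at the expected seated height of 66 mm TCP, where the push rose to 16 N.
- **Twist:** I turned it 45° clockwise. The wing measured between −51.8° and −52.8° and the ribs −52.2° to −52.7°, so they agree within about 1°.
- **Hold:** In the last check over 0.6 s the pose did not change. It was still fully down with about 9 N of push, and gripped with the fingers 13.4 mm apart.
- **Bystanders:** The standoffs and finial are where they stood.

The tool ended about 1 mm off the socket-axis target, with a side force of about 4 N, within the plug's clearance. The ring's angle was not read directly; I inferred the half turn from the wing and the ribs.

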